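# Nest the L-shaped print stands in the tray

## Task

Pack away the four white L-shaped print stands by nesting them in the steel tray, longest at the bottom and then in order of length to the shortest on top, each lying on its foot with its sides in line with the one below. The longest goes in with its upright leg at the tray's tall tab end, and each following stand is turned end for end relative to the one beneath, its foot flat and wholly on that one's foot, clear of the uprights. Do not knock over or shove the ink bottle or the balm jar, and let go of everything at the end.

Things in the scene. Friction and masses are not known exactly. Their poses are not given: they have to be found in the camera images.
- stand_150: Longest L-shaped print stand, white acrylic, lying on its foot: foot 150 long (x) x 50 wide (y) x 8 thick; at its -x end an upright leg, 8 thick, 50 wide, outer face flush with the foot's end (middle at x = -71), top 65 above the underside. Origin: centre of the foot's underside. x points from the upright to the foot's free end, z up. About 130 g.
- stand_126: Second longest L-shaped print stand, white acrylic, lying on its foot: foot 126 long (x) x 50 wide (y) x 8 thick; at its -x end an upright leg, 8 thick, 50 wide, outer face flush with the foot's end (middle at x = -59), top 65 above the underside. Origin: centre of the foot's underside. x points from the upright to the foot's free end, z up. About 115 g.
- stand_102: Second shortest L-shaped print stand, white acrylic, lying on its foot: foot 102 long (x) x 50 wide (y) x 8 thick; at its -x end an upright leg, 8 thick, 50 wide, outer face flush with the foot's end (middle at x = -47), top 65 above the underside. Origin: centre of the foot's underside. x points from the upright to the foot's free end, z up. About 100 g.
- stand_78: Shortest L-shaped print stand, white acrylic, lying on its foot: foot 78 long (x) x 50 wide (y) x 8 thick; at its -x end an upright leg, 8 thick, 50 wide, outer face flush with the foot's end (middle at x = -35), top 65 above the underside. Origin: centre of the foot's underside. x points from the upright to the foot's free end, z up. About 85 g.
- tray: Fixed shallow steel tray: inside 175 long (x) x 70 wide (y), floor 3 thick, lips 3 thick rising to 10 above the table all round; at the middle of its -x end stands a tab 30 wide, 3 thick, up to 40 above the table. Origin: centre of its underside, on the table; the inner floor is at z = 3. x along its length, away from the tab.
- tray_tab (a point): Middle of the top edge of the tray's tab, which marks the tray's tall end: in the tray's frame x = -89, y = 0, z = 40.
- ink: Bystander: small amber ink bottle with a black cap, 34 diameter, 85 high, standing loose on the table. Origin: centre of its underside, z up.
- jar: Bystander: low green balm jar with a black lid, 60 diameter, 42 high, standing loose on the table. Origin: centre of its underside, z up.
There are look-alikes about, which are no part of the job. Leave any green look-alike of the stand_102 alone.

How it is judged:
On the way, in this order (a step that is already met when the one before it is completed fails the run):
1. The longest stand lies in the tray, its upright at the tab end (z of stand_150 in the frame of tray between 0.001 and 0.006 m and x of stand_150 in the frame of tray between -0.016 and 0.016 m and y of stand_150 in the frame of tray between -0.014 and 0.014 m and angle between the x axis of stand_150 and the x axis of tray, either way round below 0.15 rad and angle between stand_150's own z axis and vertical below 0.05 rad and x of tray_tab in the frame of stand_150 below -0.02 m), for 0.2 s.
2. The second longest stand lies on the longest one, turned end for end (z of stand_126 in the frame of stand_150 between 0.005 and 0.011 m and x of stand_126 in the frame of stand_150 between -0.008 and 0.016 m and y of stand_126 in the frame of stand_150 between -0.01 and 0.01 m and angle between the x axis of stand_126 and the x axis of stand_150, either way round below 0.15 rad and angle between stand_126's own z axis and vertical below 0.05 rad and x of tray_tab in the frame of stand_126 above 0.02 m), for 0.2 s.
3. The second shortest stand lies on the second longest one, turned end for end (z of stand_102 in the frame of stand_126 between 0.005 and 0.011 m and x of stand_102 in the frame of stand_126 between -0.008 and 0.016 m and y of stand_102 in the frame of stand_126 between -0.01 and 0.01 m and angle between the x axis of stand_102 and the x axis of stand_126, either way round below 0.15 rad and angle between stand_102's own z axis and vertical below 0.05 rad and x of tray_tab in the frame of stand_102 below -0.02 m), for 0.2 s.
4. The shortest stand lies on the second shortest one, turned end for end (z of stand_78 in the frame of stand_102 between 0.005 and 0.011 m and x of stand_78 in the frame of stand_102 between -0.008 and 0.016 m and y of stand_78 in the frame of stand_102 between -0.01 and 0.01 m and angle between the x axis of stand_78 and the x axis of stand_102, either way round below 0.15 rad and angle between stand_78's own z axis and vertical below 0.05 rad and x of tray_tab in the frame of stand_78 above 0.02 m), for 0.2 s.
At the end, for the whole second after the job is handed in: Tray, then stands 150 (upright at the tab), 126, 102, 78, each turned end for end on the one below: centre x = 4 within 12 mm, y within 10 in that one's frame (150 in tray: x within 16, y within 14), parallel within 0.15 rad, level within 0.05 rad, at rest, released (all of step 1 and all of step 2 and all of step 3 and all of step 4 and linear speed of each of stand_150, stand_126, stand_102, stand_78 below 0.02 m/s and contact force between each of stand_150, stand_126, stand_102, stand_78 and the fingers below 0.05 N); the robot touches nothing.
It fails at once if The ink bottle is knocked over or shoved more than 30 mm (angle between ink's own z axis and vertical above 0.7 rad or distance of ink from where it was at the start of the episode above 0.03 m).
It fails at once if The balm jar is knocked over or shoved more than 30 mm (angle between jar's own z axis and vertical above 0.7 rad or distance of jar from where it was at the start of the episode above 0.03 m).
It also fails if it takes over 120 s, if anything falls off the work surface, if the arm or the gripper's body presses on something with over 40 N, if the wrist force passes 120 N, or if a joint passes its speed limit or range.

## Robot

A 6-joint arm with a two-finger parallel gripper is mounted at the origin on the work surface. World frame = base frame: x ahead of the robot, y to its left, z up, the work surface at z = 0. Lengths are in m, angles in rad, forces in N, time in s.
With the tool pointing down it reaches from about 0.35 to 0.775 m from the base axis. Payload 5.5 kg.
Tool frame: the origin (TCP) lies midway between the tips of the shut fingers; the grasp point (between the pads) lies 19 mm behind it (env.hold_point_z is the distance from the TCP to the grasp point, in m); z points along the fingers, y is the line along which they close (so a half turn about z gives the same grasp; the last joint's range is limited). The gripper opens to 85 mm and grips with 20 to 120 N. Pads are 22 mm wide; open, the fingers measure 114 mm over their backs; the gripper's body (76 mm by 85 mm) begins 54 mm behind the grasp point. The pads swing forward as they close: fully open they stand 13 mm farther back than shut.
Start: joints at [0.971, 0.313, 0.046, 1.304, 0, 1.431], TCP at [0.255, 0.515, 0.231] pointing down, gripper open.
Joint ranges: [-2.76, 2.76], [-0.86, 1.69], [-1.03, 1.26], [-2.2, 2.34], [-1.47, 1.5], [-3.14, 3.14]. Speed limits (rad/s): [2.57, 2.57, 3.14, 3.14, 3.14, 3.14].

## Interface

Orientations are given as a unit quaternion [w, x, y, z].
In Python, from workcell import env, read_camera gives the robot as it stands. The module is installed in compiled form; this text tells all that it offers.
- The arm moves only by the tool carry_out, never from a script. Its argument "moves" is a list of rows, each an object of numbers: "tx", "ty", "tz": the shift along the world's x, y, z in cm; "wx", "wy", "wz": the turn, a rotation vector about the world's x, y, z in rad; "claw": the closure, from -1 (fully open) to 1 (shut). A call has 1 to 8 rows; each row shifts and turns the commanded pose from where the row before left it; what a row does not reach is not made up. A row lasts 1/8 s, in which the tool goes at most 62.5 mm and 10.7 degrees, less where a joint would pass 70% of its speed; a pose out of reach is approached as far as the arm can. A call is refused whole if a number of a shift passes 6.25 or a number of a turn 0.188, either way. A call with a gripper value outside its range is refused whole. The fingers move at their own pace and stop on an object; "newtons" is the grip in N (left out, the last holds). Time passes only in rows, so rows that do not move let the fingers close. It gives the time, the measured TCP pose, the force, the opening and the grip force at its end, in the units of the state.
- env.get_state(): the state, without advancing time (a new reading comes with each control period).
- read_camera(name): name is "scene" or "top" or "wrist"; returns a dict with "image" (420x560x3 uint8, blue, green, red), "z_map" (420x560 float32, m along the optical axis (not along the pixel's ray), 0 where there is no reading), "fx", "fy", "cx", "cy" (pixels), "camera_from_world" (4x4, takes a point from world to camera coordinates); the wrist camera has in their place "hand_eye" (4x4, takes a point from camera to tool coordinates, whose origin is the TCP and whose axes are the flange's). Camera axes: x right, y down, z forward; pixel columns grow to the right and rows downward; lengths in m; the calibration is good to about 2 mm. The wrist camera is an equidistant fisheye: a pixel r from the principal point sees the ray r / f radians off the axis. A picture is of the moment at which its call begins: read the wrist's pose just before it.
- env.hand_in(): hands the job in; it is judged then, once.
The state is a dict: "clock": time; "joint_pos": joint angles; "qvel": joint speeds; "tau": joint torques, N m; "tcp_pos": TCP position; "orientation": TCP orientation; "wrist_force": force on the tool from outside, world axes, zero at the start; "ft_torque": the same for the moment, N m; "finger_gap": finger opening in m; "grip_force": force on a finger pad.
Only numpy, scipy, OpenCV 4.12 (cv2) and the standard library are available. Lean on these libraries where they do the work, as an engineer would, in place of code of your own. Each camera call takes 0.05 s, during which the arm holds its last target. There are 200 camera calls.

## Working session

There is one attempt and no reset: what is moved stays moved. The work goes in short steps, Python scripts to look and compute and a tool call to move; the robot and the scene stay as the last step left them, time stands still between calls to the robot, and variables do not carry over. Pictures are saved under pics/ and viewed, at most 14 in all, crops included, and the job is handed in when it is done.

Besides the shell and the picture viewer there is one more tool, called after "Request:" as name([rows], argument=value, ...), one row to a line, values as JSON. carry_out: Moves the arm, as the interface text tells. Its arguments: {"type":"object","properties":{"moves":{"type":"array","items":{"type":"object","properties":{"tx":{"type":"number"},"ty":{"type":"number"},"tz":{"type":"number"},"wx":{"type":"number"},"wy":{"type":"number"},"wz":{"type":"number"},"claw":{"type":"number"}}}},"newtons":{"type":"number"}},"required":["moves"]}

```bash
mkdir -p pics; cat > h.py <<'E'
import numpy as np, cv2
from workcell import env, read_camera
def grab(n,save=None):
    c=read_camera(n)
    if save: cv2.imwrite('pics/'+save,c['image'])
    return c
def pts(c):
    z=c['z_map'];v,u=np.mgrid[:z.shape[0],:z.shape[1]]
    P=np.stack([(u-c['cx'])/c['fx']*z,(v-c['cy'])/c['fy']*z,z,np.ones_like(z)],-1)
    W=P@np.linalg.inv(c['camera_from_world']).T
    W[z==0]=np.nan
    return W[...,:3]
E
python3 - <<'E'
from h import *
print(env.get_state(), env.hold_point_z)
a=grab('top','top1.png');b=grab('scene','scene1.png')
for c in(a,b):print(c['fx'],np.round(np.linalg.inv(c['camera_from_world']),3).tolist())
E
```

```text
{'clock': 0.0, 'joint_pos': array([9.71426213e-01, 3.13991751e-01, 4.49780328e-02, 1.30359986e+00,
       7.51069723e-06, 1.43121704e+00]), 'qvel': array([-0.00087274, -0.00019694,  0.00038647,  0.00055632, -0.00132646,
        0.00051023]), 'tau': array([-2.52114049e-03, -4.80631399e+01,  2.98531365e+01,  1.95416354e-02,
       -2.95587870e-04, -1.23830213e-05]), 'tcp_pos': array([0.25486714, 0.51485944, 0.23041341]), 'orientation': array([-3.31629851e-04,  2.27875601e-01,  9.73689830e-01, -8.45952656e-04]), 'wrist_force': array([-0.32806964,  0.31166728,  0.82880137]), 'ft_torque': array([ 0.01079452,  0.01634506, -0.01765417]), 'grip_force': 0.0, 'finger_gap': 0.08524977326462166} 0.0187
401.03132652165664 [[-0.012, -0.993, 0.118, 0.428], [-1.0, 0.011, -0.007, 0.002], [0.006, -0.118, -0.993, 0.873], [0.0, 0.0, 0.0, 1.0]]
456.0738397696946 [[-0.666, 0.504, -0.55, 1.034], [0.746, 0.439, -0.5, 0.475], [-0.011, -0.743, -0.669, 0.671], [0.0, 0.0, 0.0, 1.0]]
```

View pics/top1.png

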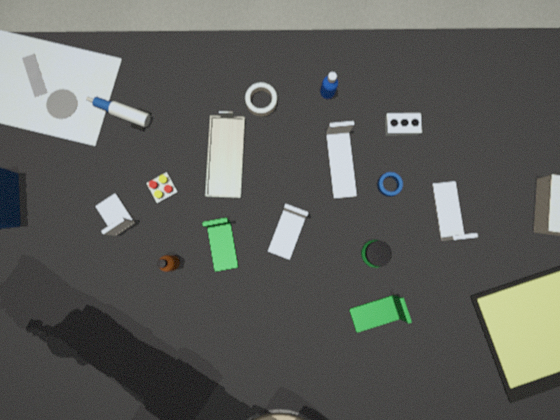

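View pics/scene1.png

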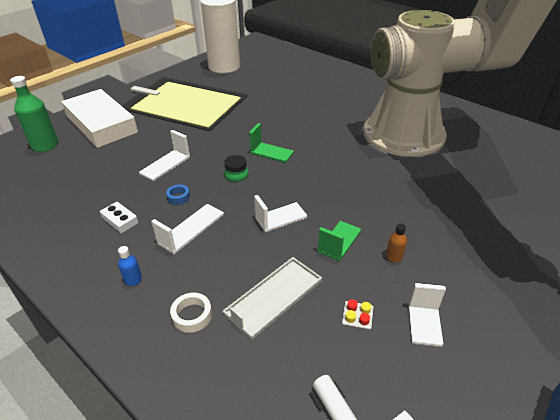

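The top view shows the tray at (225,157) with its tab at (226,114). The four white stands are at (342,160), (450,210), (288,232) and (115,214), and there are green look-alikes at (222,245) and (378,313). The ink bottle is at (168,263) and the jar at (377,253).

```bash
cat >> h.py <<'E'
def white(c):
    im=c['image'].astype(int); return (im.min(-1)>110)&(im.max(-1)-im.min(-1)<45)
def stand(c,W,win,mask=None,z0=0.0):
    """win=(u0,v0,u1,v1): foot rect, upright points, in world xy; z0 = underside height"""
    u0,v0,u1,v1=win
    Q=W[v0:v1,u0:u1].reshape(-1,3); Q=Q[np.isfinite(Q[:,2])]
    f=Q[(Q[:,2]>z0+.0045)&(Q[:,2]<z0+.0115)]; t=Q[(Q[:,2]>z0+.055)&(Q[:,2]<z0+.075)]
    r=cv2.minAreaRect((f[:,:2]*1000).astype(np.float32))
    return Q,f,t,r
E
python3 - <<'E'
from h import *
c=grab('top');W=pts(c)
np.save('W.npy',W)
tb=W[290:300,200:300,2];print('table z',np.nanmedian(tb),np.nanstd(tb))
for n,w in dict(a=(318,112,365,208),b=(425,172,485,248),c=(258,195,316,268),d=(88,186,142,242),g=(198,210,245,275),tray=(196,105,252,206)).items():
    Q,f,t,r=stand(c,W,w)
    print(n,len(f),len(t),'footz',np.median(f[:,2]).round(4),np.round(r[0],1),np.round(r[1],1),round(r[2],1))
    print('  box',np.round(cv2.boxPoints(r)).tolist())
    if len(t)>8:
        rt=cv2.minAreaRect((t[:,:2]*1000).astype(np.float32));print('  top',np.round(rt[0],1),np.round(rt[1],1),round(rt[2],1),'zmax',np.nanmax(Q[:,2]).round(4))
for n,w in dict(ink=(158,250,180,275),jar=(360,238,395,270)).items():
    Q=W[w[1]:w[3],w[0]:w[2]].reshape(-1,3);Q=Q[Q[:,2]>.03];print(n,np.median(Q,0).round(3),Q.min(0).round(3),Q.max(0).round(3))
Q=W[105:125,210:245].reshape(-1,3);Q=Q[Q[:,2]>.025];print('tab',len(Q),Q.mean(0),Q.max(0))
E
```

```text
table z -0.0001247710476806052 0.0014521475909403624
a 1407 122 footz 0.0078 [ 627.4 -140.6] [145.6  60. ] 4.7
  box [[552.0, -117.0], [557.0, -176.0], [702.0, -165.0], [697.0, -105.0]]
  top [ 702.8 -139.3] [ 8.2 49.4] 3.9 zmax 0.0678
b 1218 105 footz 0.0078 [ 530.2 -375.8] [ 65.9 152.8] 87.4
  box [[452.0, -405.0], [605.0, -412.0], [608.0, -346.0], [455.0, -339.0]]
  top [ 465.9 -381.3] [ 7.8 50.7] 5.6 zmax 0.0681
c 995 109 footz 0.0079 [480.6 -11.9] [71.3 94.2] 68.3
  box [[424.0, -28.0], [511.0, -62.0], [538.0, 4.0], [450.0, 39.0]]
  top [523.7 -40.5] [49.   8.3] 68.2 zmax 0.0682
d 611 130 footz 0.0078 [528.4 340.1] [ 89.4 112.5] 16.5
  box [[470.0, 381.0], [501.0, 273.0], [587.0, 299.0], [555.0, 407.0]]
  top [495.7 329.3] [ 8.1 49.7] 34.1 zmax 0.0688
g 1008 111 footz 0.0078 [456.7 123.7] [107.9  63.9] 9.9
  box [[398.0, 146.0], [409.0, 83.0], [515.0, 102.0], [504.0, 164.0]]
  top [501.2 124.3] [ 8.3 49.7] 9.9 zmax 0.0674
tray 726 0 footz 0.0064 [663.7 110.2] [103.4 211.6] 80.9
  box [[551.0, 76.0], [760.0, 42.0], [776.0, 145.0], [567.0, 178.0]]
ink [0.42  0.218 0.059] [0.403 0.208 0.03 ] [0.436 0.238 0.088]
jar [ 0.434 -0.21   0.042] [ 0.408 -0.238  0.03 ] [ 0.46  -0.185  0.046]
tab 50 [0.7390867  0.10512786 0.0355061 ] [0.74094293 0.12014037 0.04204441]
```

```bash
cat >> h.py <<'E'
def cast(c,uv,z):
    T=np.linalg.inv(c['camera_from_world']);uv=np.atleast_2d(uv).astype(float)
    d=np.c_[(uv[:,0]-c['cx'])/c['fx'],(uv[:,1]-c['cy'])/c['fy'],np.ones(len(uv))]@T[:3,:3].T
    return T[:3,3]+d*((z-T[2,3])/d[:,2])[:,None]
def comp(m,win):
    k=np.zeros_like(m,np.uint8);u0,v0,u1,v1=win;k[v0:v1,u0:u1]=m[v0:v1,u0:u1]
    n,l,s,_=cv2.connectedComponentsWithStats(k);return l==1+np.argmax(s[1:,4])
def pose(c,W,win,L=None,z0=0.,show=True,m=None):
    """origin xy (mm) and heading (rad) of a stand"""
    M=white(c) if m is None else m
    zt=W[...,2]-z0
    t=comp(M&(zt>.055)&(zt<.075),win); f=comp(M&(zt>.003)&(zt<.013),win)
    P=[cast(c,np.argwhere(k)[:,::-1],z0+h)[:,:2]*1000 for k,h in((t,.065),(f,.008))]
    rt,rf=[cv2.minAreaRect(p.astype(np.float32)) for p in P]
    def longdir(r):
        b=cv2.boxPoints(r);e=[b[1]-b[0],b[2]-b[1]];e=max(e,key=np.linalg.norm);return e/np.linalg.norm(e)
    ct,cf=np.array(rt[0]),np.array(rf[0]); y=longdir(rt); x=np.array([y[1],-y[0]])
    if x@(cf-ct)<0:x=-x
    xf=longdir(rf); xf=xf if abs(xf@x)>.7 else np.array([xf[1],-xf[0]]); xf=xf*np.sign(xf@x)
    y=np.array([-xf[1],xf[0]])
    s=(P[1]-ct)@xf; end=np.percentile(s,99.5); q=(P[1]-ct)@y; 
    length=end+4
    o=ct+xf*((L or length)/2-4)
    if show:print(' len %.1f  top %s sz %s  foot sz %s heading top %.3f foot %.3f  origin %s  yfoot %.1f'%(length,np.round(ct,1),np.round(rt[1],1),np.round(rf[1],1),np.arctan2(x[1],x[0]),np.arctan2(xf[1],xf[0]),np.round(o,1),(np.percentile(q,1)+np.percentile(q,99))/2))
    return o,np.arctan2(xf[1],xf[0]),length
E
python3 - <<'E'
from h import *
c=grab('top');W=pts(c)
for n,w in dict(a=(318,112,365,208),b=(425,172,485,248),c=(258,195,316,268),d=(88,186,142,242)).items():
    print(n);pose(c,W,w)
# tray: outer rim at z=.010 by colour
im=c['image'].astype(int);m=(im.min(-1)>80)&(W[...,2]>-.004)
t=comp(white(c)|(m),(198,108,252,206))
k=cv2.morphologyEx(t.astype(np.uint8),cv2.MORPH_OPEN,np.ones((9,9)))>0
P=cast(c,np.argwhere(k)[:,::-1],.003)[:,:2]*1000
r=cv2.minAreaRect(P.astype(np.float32));print('tray',r,cv2.boxPoints(r).round().tolist(), im[157,225], im[157,208:246].min(-1))
v=cv2.resize(c['image'][100:260,85:490],None,fx=1.95,fy=1.95,interpolation=cv2.INTER_CUBIC);cv2.imwrite('pics/crop1.png',v)
E
```

```text
a
 len 148.8  top [ 702.  -138.1] sz [ 9.5 51.1]  foot sz [144.1  51.8] heading top -3.058 foot -3.060  origin [ 631.9 -143.8]  yfoot 1.1
b
 len 125.2  top [ 465.8 -379.9] sz [ 7.8 52.7]  foot sz [126.4  52.7] heading top 0.098 foot 0.094  origin [ 524.1 -374.3]  yfoot -0.8
c
 len 100.7  top [523.2 -40.3] sz [48.9  9.3]  foot sz [51.8 95.2] heading top 2.760 foot 2.744  origin [480.5 -22.3]  yfoot 1.0
d
 len 78.5  top [495.7 328.8] sz [ 8.6 50.3]  foot sz [69.1 50.9] heading top 0.593 foot 0.593  origin [524.9 348.5]  yfoot 0.1
tray ((653.2398071289062, 111.94647979736328), (81.41476440429688, 187.11058044433594), 87.09687042236328) [[558.0, 76.0], [745.0, 67.0], [749.0, 148.0], [562.0, 157.0]] [207 218 212] [189 147 152 201 204 203 205 205 204 207 206 205 206 204 205 208 205 207
 205 203 205 204 204 205 206 207 206 210 204 203 205 204 205 198 144  79
  67  75]
```

View pics/crop1.png

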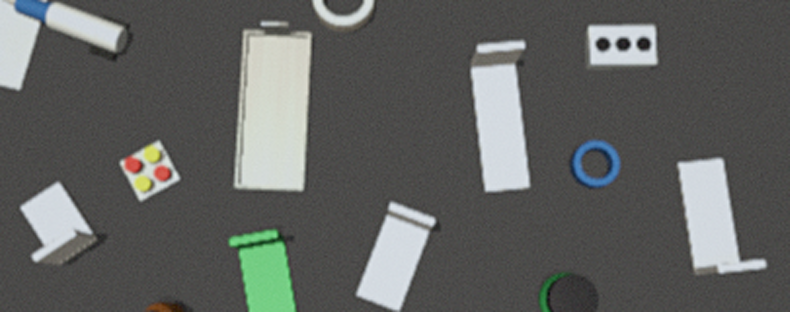

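The enlarged crop and the measured lengths (149, 125, 101 and 79 mm) identify the stands. At (342,160) it is stand_150, at (450,210) stand_126, at (288,232) stand_102 (white, not green) and at (115,214) stand_78. I'll grip each upright across its 50 mm width.

Request:
carry_out([
  {"tx": 3.2, "ty": -4.66, "wz": 0.039, "claw": -1},
  {"tx": 3.2, "ty": -4.66, "wz": 0.039, "claw": -1},
  {"tx": 3.2, "ty": -4.66, "wz": 0.039, "claw": -1},
  {"tx": 3.2, "ty": -4.66, "wz": 0.039, "claw": -1},
  {"tx": 3.2, "ty": -4.66, "wz": 0.039, "claw": -1},
  {"tx": 3.2, "ty": -4.66, "wz": 0.039, "claw": -1},
  {"tx": 3.2, "ty": -4.66, "wz": 0.039, "claw": -1},
], newtons=80)

```text
invalid input at $.moves[0]: expected keys tx, ty, tz, wx, wy, wz, claw
```

Request:
carry_out([
  {"tx": 3.2, "ty": -4.66, "wz": 0.039, "claw": -1},
  {"tx": 3.2, "ty": -4.66, "wz": 0.039, "claw": -1},
  {"tx": 3.2, "ty": -4.66, "wz": 0.039, "claw": -1},
  {"tx": 3.2, "ty": -4.66, "wz": 0.039, "claw": -1},
  {"tx": 3.2, "ty": -4.66, "wz": 0.039, "claw": -1},
  {"tx": 3.2, "ty": -4.66, "wz": 0.039, "claw": -1},
  {"tx": 3.2, "ty": -4.66, "wz": 0.039, "claw": -1},
  {"tz": -3},
])

```text
invalid input at $.moves[0]: expected keys tx, ty, tz, wx, wy, wz, claw
```

```bash
cat >> h.py <<'E'
from scipy.spatial.transform import Rotation as Rr
def tcp():
    s=env.get_state();q=s['orientation'];R=Rr.from_quat([q[1],q[2],q[3],q[0]]).as_matrix()
    y=np.arctan2(R[1,1],R[0,1])-np.pi/2; y=(y+np.pi/2)%np.pi-np.pi/2
    return s,s['tcp_pos']*1000,y,R
def go(x,y,z,psi):
    s,p,ps,R=tcp();print('t %.1f tcp %s psi %.3f tilt %.4f -> delta cm %s wz %.3f'%(s['clock'],p.round(1),ps,np.arccos(-R[2,2]),(np.array([x,y,z])/10-p/10).round(2),psi-ps))
E
python3 -c "
from h import *
go(702,-138.1,26,.082)"
```

```text
t 0.2 tcp [255.  515.  230.7] psi -0.460 tilt 0.0011 -> delta cm [ 44.7  -65.31 -20.47] wz 0.542
```

All seven keys are required in every row.

Request:
carry_out([
  {"tx": 3.2, "ty": -4.66, "tz": 0, "wx": 0, "wy": 0, "wz": 0.039, "claw": -1},
  {"tx": 3.2, "ty": -4.66, "tz": 0, "wx": 0, "wy": 0, "wz": 0.039, "claw": -1},
  {"tx": 3.2, "ty": -4.66, "tz": 0, "wx": 0, "wy": 0, "wz": 0.039, "claw": -1},
  {"tx": 3.2, "ty": -4.66, "tz": 0, "wx": 0, "wy": 0, "wz": 0.039, "claw": -1},
  {"tx": 3.2, "ty": -4.66, "tz": 0, "wx": 0, "wy": 0, "wz": 0.039, "claw": -1},
  {"tx": 3.2, "ty": -4.66, "tz": 0, "wx": 0, "wy": 0, "wz": 0.039, "claw": -1},
  {"tx": 3.2, "ty": -4.66, "tz": 0, "wx": 0, "wy": 0, "wz": 0.039, "claw": -1},
], newtons=80)

```text
clock: 1.08
tcp_pos: [0.48, 0.1875, 0.2313]
orientation: [0.0, 0.093, 0.996, 0.0]
wrist_force: [1.3, 0.8, -0.3]
finger_gap: 0.0855
grip_force: 0.0
```

Request:
carry_out([
  {"tx": 3.2, "ty": -4.66, "tz": 0, "wx": 0, "wy": 0, "wz": 0.039, "claw": -1},
  {"tx": 3.2, "ty": -4.66, "tz": 0, "wx": 0, "wy": 0, "wz": 0.039, "claw": -1},
  {"tx": 3.2, "ty": -4.66, "tz": 0, "wx": 0, "wy": 0, "wz": 0.039, "claw": -1},
  {"tx": 3.2, "ty": -4.66, "tz": 0, "wx": 0, "wy": 0, "wz": 0.039, "claw": -1},
  {"tx": 3.2, "ty": -4.66, "tz": 0, "wx": 0, "wy": 0, "wz": 0.039, "claw": -1},
  {"tx": 3.2, "ty": -4.66, "tz": 0, "wx": 0, "wy": 0, "wz": 0.039, "claw": -1},
  {"tx": 3.2, "ty": -4.66, "tz": 0, "wx": 0, "wy": 0, "wz": 0.039, "claw": -1},
  {"tx": 0, "ty": 0, "tz": 0, "wx": 0, "wy": 0, "wz": 0, "claw": -1},
])

```text
clock: 2.08
tcp_pos: [0.7043, -0.1413, 0.2279]
orientation: [-0.001, -0.041, 0.999, 0.0]
wrist_force: [-0.1, 0.8, -1.0]
finger_gap: 0.0855
grip_force: 0.0
```

```bash
python3 -c "
from h import *
go(702,-138.1,26,.082)"
```

```text
t 2.1 tcp [ 704.3 -141.3  227.9] psi 0.082 tilt 0.0026 -> delta cm [ -0.23   0.32 -20.19] wz 0.000
```

Request:
carry_out([
  {"tx": -0.2, "ty": 0.3, "tz": -5, "wx": 0, "wy": 0, "wz": 0, "claw": -1},
  {"tx": 0, "ty": 0, "tz": -5, "wx": 0, "wy": 0, "wz": 0, "claw": -1},
  {"tx": 0, "ty": 0, "tz": -4, "wx": 0, "wy": 0, "wz": 0, "claw": -1},
  {"tx": 0, "ty": 0, "tz": -3, "wx": 0, "wy": 0, "wz": 0, "claw": -1},
  {"tx": 0, "ty": 0, "tz": -3, "wx": 0, "wy": 0, "wz": 0, "claw": -1},
  {"tx": 0, "ty": 0, "tz": 0, "wx": 0, "wy": 0, "wz": 0, "claw": -1},
])

```text
clock: 2.82
tcp_pos: [0.6983, -0.1324, 0.0284]
orientation: [-0.003, -0.043, 0.999, 0.001]
wrist_force: [-0.8, 1.1, 0.2]
finger_gap: 0.0857
grip_force: 0.0
```

```bash
python3 -c "
from h import *
go(702,-138.1,26,.082);grab('scene','s2.png')"
```

```text
t 2.8 tcp [ 698.3 -132.4   28.4] psi 0.087 tilt 0.0066 -> delta cm [ 0.37 -0.57 -0.24] wz -0.005
```

View pics/s2.png

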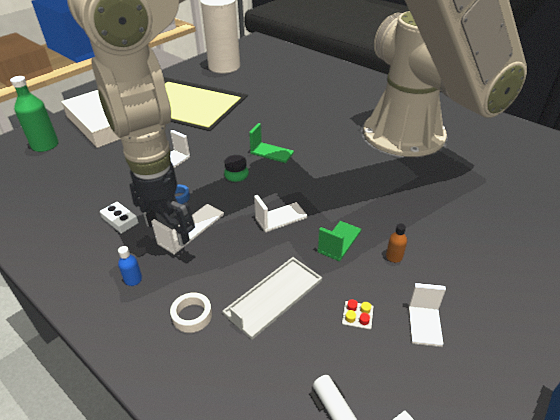

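The scene shows the fingers straddling the upright of stand_150 at (170,235). I'll correct the last few millimetres and close.

Request:
carry_out([
  {"tx": 0.37, "ty": -0.57, "tz": -0.2, "wx": 0, "wy": 0, "wz": -0.005, "claw": -1},
  {"tx": 0, "ty": 0, "tz": 0, "wx": 0, "wy": 0, "wz": 0, "claw": -1},
  {"tx": 0, "ty": 0, "tz": 0, "wx": 0, "wy": 0, "wz": 0, "claw": 1},
  {"tx": 0, "ty": 0, "tz": 0, "wx": 0, "wy": 0, "wz": 0, "claw": 1},
  {"tx": 0, "ty": 0, "tz": 0, "wx": 0, "wy": 0, "wz": 0, "claw": 1},
  {"tx": 0, "ty": 0, "tz": 0, "wx": 0, "wy": 0, "wz": 0, "claw": 1},
], newtons=80)

```text
clock: 3.62
tcp_pos: [0.7055, -0.1399, 0.0302]
orientation: [0.001, -0.041, 0.999, -0.0]
wrist_force: [0.6, 0.6, 3.2]
finger_gap: 0.0487
grip_force: 82.9
```

Request:
carry_out([
  {"tx": 0, "ty": 0, "tz": 2, "wx": 0, "wy": 0, "wz": 0, "claw": 1},
  {"tx": 0, "ty": 0, "tz": 4, "wx": 0, "wy": 0, "wz": 0, "claw": 1},
  {"tx": 0, "ty": 0, "tz": 5, "wx": 0, "wy": 0, "wz": 0, "claw": 1},
  {"tx": 0, "ty": 0, "tz": 0, "wx": 0, "wy": 0, "wz": 0, "claw": 1},
  {"tx": 0, "ty": 0, "tz": 0, "wx": 0, "wy": 0, "wz": 0, "claw": 1},
])

```text
clock: 4.25
tcp_pos: [0.7043, -0.1396, 0.1384]
orientation: [-0.001, -0.041, 0.999, 0.0]
wrist_force: [-0.5, 0.7, -2.7]
finger_gap: 0.0485
grip_force: 82.7
```

```bash
python3 -c "
from h import *
go(721.9,107,29,-.048);c=grab('scene');cv2.imwrite('pics/s3.png',cv2.resize(c['image'][80:300,40:330],None,fx=2,fy=2))"
```

```text
t 4.2 tcp [ 704.3 -139.6  138.4] psi 0.081 tilt 0.0014 -> delta cm [  1.76  24.66 -10.94] wz -0.129
```

View pics/s3.png

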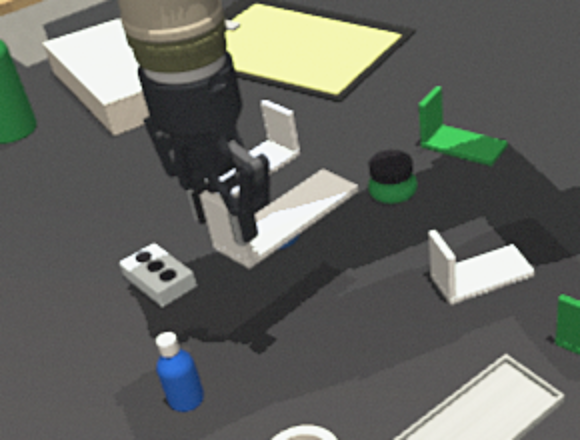

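Stand_150 is held level, with its foot pointing at (340,185) in the crop. I'll carry it over the tray.

Request:
carry_out([
  {"tx": 0.3, "ty": 3, "tz": 0, "wx": 0, "wy": 0, "wz": -0.02, "claw": 1},
  {"tx": 0.3, "ty": 5, "tz": 0, "wx": 0, "wy": 0, "wz": -0.03, "claw": 1},
  {"tx": 0.4, "ty": 5, "tz": 0, "wx": 0, "wy": 0, "wz": -0.03, "claw": 1},
  {"tx": 0.4, "ty": 5, "tz": 0, "wx": 0, "wy": 0, "wz": -0.03, "claw": 1},
  {"tx": 0.4, "ty": 4, "tz": 0, "wx": 0, "wy": 0, "wz": -0.02, "claw": 1},
  {"tx": 0, "ty": 2.6, "tz": -2, "wx": 0, "wy": 0, "wz": 0, "claw": 1},
  {"tx": 0, "ty": 0, "tz": -4, "wx": 0, "wy": 0, "wz": 0, "claw": 1},
  {"tx": 0, "ty": 0, "tz": 0, "wx": 0, "wy": 0, "wz": 0, "claw": 1},
])

```text
clock: 5.3
tcp_pos: [0.7183, 0.1066, 0.0729]
orientation: [-0.006, 0.024, 1.0, -0.0]
wrist_force: [-0.6, -0.1, -0.6]
finger_gap: 0.0486
grip_force: 82.9
```

```bash
cat > p.py <<'E'
from h import *
def held(zu,win=(190,90,262,225)):
    """foot of a held/placed stand whose foot top is near zu (m): plane fit and free end"""
    c=grab('top');W=pts(c)
    m=white(c)&(abs(W[...,2]-zu)<.012);k=comp(m,win)
    k=cv2.morphologyEx(k.astype(np.uint8),cv2.MORPH_OPEN,np.ones((3,3)))>0
    Q=W[k];A=np.c_[Q[:,:2]-Q[:,:2].mean(0),np.ones(len(Q))];co=np.linalg.lstsq(A,Q[:,2],rcond=None)[0]
    P=cast(c,np.argwhere(k)[:,::-1],co[2])[:,:2]*1000
    r=cv2.minAreaRect(P.astype(np.float32))
    print('slopes',co.round(4),'n',len(Q),'rect',np.round(r[0],1),np.round(r[1],1),round(r[2],2));print(cv2.boxPoints(r).round(1).tolist())
E
python3 -c "
from p import *
go(721.9,107,29,-.048);held(.069)"
```

```text
t 5.3 tcp [718.3 106.6  72.9] psi -0.048 tilt 0.0119 -> delta cm [ 0.36  0.04 -4.39] wz -0.000Traceback (most recent call last):
  File "<string>", line 3, in <module>
    go(721.9,107,29,-.048);held(.069)
                           ~~~~^^^^^^
  File "p.py", line 5, in held
    m=white(c)&(abs(W[...,2]-zu)<.012);k=comp(m,win)
                                         ~~~~^^^^^^^
  File "h.py", line 28, in comp
    n,l,s,_=cv2.connectedComponentsWithStats(k);return l==1+np.argmax(s[1:,4])
                                                            ~~~~~~~~~^^^^^^^^^
    return _wrapfunc(a, 'argmax', axis=axis, out=out, **kwds)
    return bound(*args, **kwds)
ValueError: attempt to get argmax of an empty sequence
```

```bash
python3 - <<'E'
from p import *
try: held(.053)
except Exception as e: print(e)
c=grab('top'); cv2.imwrite('pics/t4.png',np.hstack([cv2.resize(c['image'][80:260,150:320],None,fx=2,fy=2),cv2.resize(grab('scene')['image'][150:350,150:350],(360,360))]))
E
```

```text
slopes [-0.0021  0.0478  0.0538] n 480 rect [643.7  90. ] [143.6  16.9] 0.14
[[571.9000244140625, 98.30000305175781], [571.9000244140625, 81.4000015258789], [715.5, 81.69999694824219], [715.5, 98.5999984741211]]
```

View pics/t4.png

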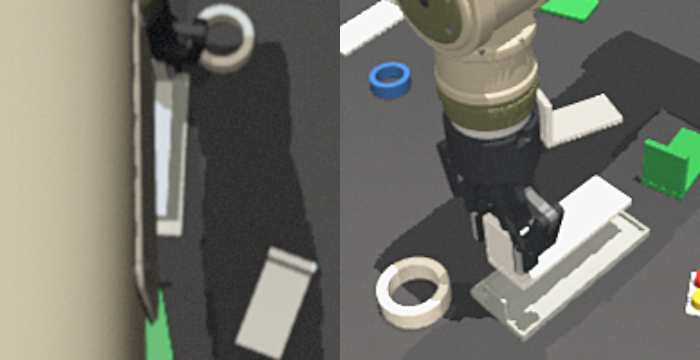

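The stand sits level over the tray. Its free end is at the tray's near end and its sides are parallel to the tray. I'll lower it.

Request:
carry_out([
  {"tx": 0.3, "ty": 0.0, "tz": -1.5, "wx": 0, "wy": 0, "wz": 0, "claw": 1},
  {"tx": 0, "ty": 0, "tz": -1.5, "wx": 0, "wy": 0, "wz": 0, "claw": 1},
  {"tx": 0, "ty": 0, "tz": -0.6, "wx": 0, "wy": 0, "wz": 0, "claw": 1},
  {"tx": 0, "ty": 0, "tz": 0, "wx": 0, "wy": 0, "wz": 0, "claw": 1},
  {"tx": 0, "ty": 0, "tz": 0, "wx": 0, "wy": 0, "wz": 0, "claw": 1},
])

```text
clock: 6.12
tcp_pos: [0.7261, 0.1063, 0.0436]
orientation: [0.0, 0.024, 1.0, 0.0]
wrist_force: [0.1, -0.1, -1.2]
finger_gap: 0.0484
grip_force: 82.9
```

Request:
carry_out([
  {"tx": -0.2, "ty": 0.0, "tz": -0.6, "wx": 0, "wy": 0, "wz": 0, "claw": 1},
  {"tx": 0, "ty": 0, "tz": -0.3, "wx": 0, "wy": 0, "wz": 0, "claw": 1},
  {"tx": 0, "ty": 0, "tz": 0, "wx": 0, "wy": 0, "wz": 0, "claw": 1},
  {"tx": 0, "ty": 0, "tz": 0, "wx": 0, "wy": 0, "wz": 0, "claw": 1},
])

```text
clock: 6.62
tcp_pos: [0.724, 0.1062, 0.0344]
orientation: [0.0, 0.024, 1.0, 0.0]
wrist_force: [-0.1, -0.3, -1.4]
finger_gap: 0.0484
grip_force: 82.9
```

Request:
carry_out([
  {"tx": 0, "ty": 0.0, "tz": -0.2, "wx": 0, "wy": 0, "wz": 0, "claw": 1},
  {"tx": 0, "ty": 0, "tz": 0, "wx": 0, "wy": 0, "wz": 0, "claw": 1},
  {"tx": 0, "ty": 0, "tz": 0, "wx": 0, "wy": 0, "wz": 0, "claw": 1},
])

```text
clock: 7.0
tcp_pos: [0.7243, 0.1063, 0.0332]
orientation: [0.001, 0.024, 1.0, 0.0]
wrist_force: [-1.1, -0.9, 3.0]
finger_gap: 0.0485
grip_force: 83.4
```

Contact (wrist force +3 N). I'll release, then go up and clear.

Request:
carry_out([
  {"tx": 0, "ty": 0, "tz": 0, "wx": 0, "wy": 0, "wz": 0, "claw": 0.3},
  {"tx": 0, "ty": 0, "tz": 0, "wx": 0, "wy": 0, "wz": 0, "claw": -1},
  {"tx": 0, "ty": 0, "tz": 0, "wx": 0, "wy": 0, "wz": 0, "claw": -1},
  {"tx": 0, "ty": 0, "tz": 0, "wx": 0, "wy": 0, "wz": 0, "claw": -1},
  {"tx": 0, "ty": 0, "tz": 3, "wx": 0, "wy": 0, "wz": 0, "claw": -1},
  {"tx": 0, "ty": 0, "tz": 5, "wx": 0, "wy": 0, "wz": 0, "claw": -1},
  {"tx": 0, "ty": 0, "tz": 5, "wx": 0, "wy": 0, "wz": 0, "claw": -1},
  {"tx": 0, "ty": 0, "tz": 0, "wx": 0, "wy": 0, "wz": 0, "claw": -1},
])

```text
clock: 8.0
tcp_pos: [0.7269, 0.1064, 0.1683]
orientation: [0.005, 0.024, 1.0, 0.0]
wrist_force: [0.0, 0.1, 0.5]
finger_gap: 0.0852
grip_force: 0.0
```

```bash
python3 -c "
from h import *
go(465.8,-379.9,26,.095)"
```

```text
t 8.0 tcp [726.9 106.4 168.3] psi -0.049 tilt 0.0099 -> delta cm [-26.11 -48.63 -14.23] wz 0.144
```

Request:
carry_out([
  {"tx": -2.5, "ty": -4.8, "tz": 0, "wx": 0, "wy": 0, "wz": 0.0144, "claw": -1},
  {"tx": -2.6, "ty": -4.86, "tz": 0, "wx": 0, "wy": 0, "wz": 0.0144, "claw": -1},
  {"tx": -2.6, "ty": -4.86, "tz": 0, "wx": 0, "wy": 0, "wz": 0.0144, "claw": -1},
  {"tx": -2.6, "ty": -4.86, "tz": 0, "wx": 0, "wy": 0, "wz": 0.0144, "claw": -1},
  {"tx": -2.6, "ty": -4.86, "tz": 0, "wx": 0, "wy": 0, "wz": 0.0144, "claw": -1},
  {"tx": -2.6, "ty": -4.86, "tz": 0, "wx": 0, "wy": 0, "wz": 0.0144, "claw": -1},
  {"tx": -2.6, "ty": -4.86, "tz": 0, "wx": 0, "wy": 0, "wz": 0.0144, "claw": -1},
  {"tx": -2.6, "ty": -4.86, "tz": 0, "wx": 0, "wy": 0, "wz": 0.0144, "claw": -1},
])

```text
clock: 9.0
tcp_pos: [0.5155, -0.2832, 0.1614]
orientation: [-0.0, -0.033, 0.999, 0.0]
wrist_force: [0.1, 0.3, -0.5]
finger_gap: 0.0852
grip_force: 0.0
```

Request:
carry_out([
  {"tx": -2.6, "ty": -4.86, "tz": 0, "wx": 0, "wy": 0, "wz": 0.0144, "claw": -1},
  {"tx": -2.6, "ty": -4.86, "tz": 0, "wx": 0, "wy": 0, "wz": 0.0144, "claw": -1},
  {"tx": 0, "ty": 0, "tz": -3, "wx": 0, "wy": 0, "wz": 0, "claw": -1},
  {"tx": 0, "ty": 0, "tz": -3, "wx": 0, "wy": 0, "wz": 0, "claw": -1},
  {"tx": 0, "ty": 0, "tz": 0, "wx": 0, "wy": 0, "wz": 0, "claw": -1},
  {"tx": 0, "ty": 0, "tz": 0, "wx": 0, "wy": 0, "wz": 0, "claw": -1},
])

```text
clock: 9.75
tcp_pos: [0.4651, -0.3792, 0.1028]
orientation: [0.0, -0.048, 0.999, 0.0]
wrist_force: [0.4, -0.9, 0.2]
finger_gap: 0.0859
grip_force: 0.0
```

```bash
python3 - <<'E'
from h import *
go(465.8,-379.9,28,.095)
c=grab('top','t5.png');W=pts(c)
pose(c,W,(190,90,262,215),150,.003)
E
```

```text
t 9.8 tcp [ 465.1 -379.2  102.8] psi 0.095 tilt 0.0001 -> delta cm [ 0.07 -0.07 -7.48] wz -0.000
 len 148.5  top [721.3 106.3] sz [47.9  8.6]  foot sz [ 53.5 146.1] heading top 3.132 foot 3.102  origin [650.4 109.2]  yfoot -0.6
```

View pics/t5.png

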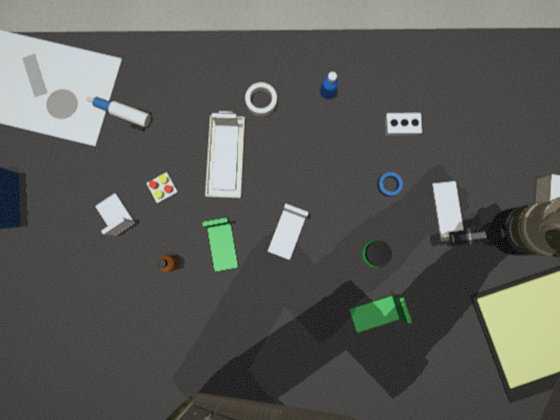

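The top view shows stand_150 centred in the tray at (226,155), its upright at the tab. I'll grasp stand_126 next.

Request:
carry_out([
  {"tx": 0.05, "ty": -0.05, "tz": -3, "wx": 0, "wy": 0, "wz": 0, "claw": -1},
  {"tx": 0, "ty": 0, "tz": -3, "wx": 0, "wy": 0, "wz": 0, "claw": -1},
  {"tx": 0, "ty": 0, "tz": -1.4, "wx": 0, "wy": 0, "wz": 0, "claw": -1},
  {"tx": 0, "ty": 0, "tz": 0, "wx": 0, "wy": 0, "wz": 0, "claw": -1},
  {"tx": 0, "ty": 0, "tz": 0, "wx": 0, "wy": 0, "wz": 0, "claw": 1},
  {"tx": 0, "ty": 0, "tz": 0, "wx": 0, "wy": 0, "wz": 0, "claw": 1},
  {"tx": 0, "ty": 0, "tz": 0, "wx": 0, "wy": 0, "wz": 0, "claw": 1},
  {"tx": 0, "ty": 0, "tz": 0, "wx": 0, "wy": 0, "wz": 0, "claw": 1},
])

```text
clock: 10.8
tcp_pos: [0.4663, -0.3807, 0.0301]
orientation: [0.001, -0.048, 0.999, -0.001]
wrist_force: [0.0, 0.9, 5.5]
finger_gap: 0.0487
grip_force: 83.0
```

Request:
carry_out([
  {"tx": 0, "ty": 0, "tz": 2, "wx": 0, "wy": 0, "wz": 0, "claw": 1},
  {"tx": 0, "ty": 0, "tz": 4, "wx": 0, "wy": 0, "wz": 0, "claw": 1},
  {"tx": 0, "ty": 0, "tz": 5, "wx": 0, "wy": 0, "wz": 0, "claw": 1},
  {"tx": 0, "ty": 0, "tz": 3, "wx": 0, "wy": 0, "wz": 0, "claw": 1},
  {"tx": 0, "ty": 0, "tz": 0, "wx": 0, "wy": 0, "wz": 0, "claw": 1},
  {"tx": 0, "ty": 0, "tz": 0, "wx": 0, "wy": 0, "wz": 0, "claw": 1},
])

```text
clock: 11.55
tcp_pos: [0.4649, -0.3792, 0.1673]
orientation: [-0.0, -0.048, 0.999, 0.001]
wrist_force: [0.1, 0.8, -2.1]
finger_gap: 0.0484
grip_force: 82.7
```

```bash
python3 - <<'E'
from h import *
o=np.array([650.4,109.2]);h=3.097;x=np.array([np.cos(h),np.sin(h)])
u=o+x*(4+59); print('target upright 126',u)
go(u[0],u[1],170,h-np.pi)
E
```

```text
target upright 126 [587.46262752 112.00840621]
t 11.6 tcp [ 464.9 -379.2  167.3] psi 0.095 tilt 0.0015 -> delta cm [12.26 49.13  0.27] wz -0.140
```

Request:
carry_out([
  {"tx": 0.6, "ty": 2.5, "tz": 0, "wx": 0, "wy": 0, "wz": -0.01, "claw": 1},
  {"tx": 1.3, "ty": 5.0, "tz": 0, "wx": 0, "wy": 0, "wz": -0.015, "claw": 1},
  {"tx": 1.3, "ty": 5.2, "tz": 0, "wx": 0, "wy": 0, "wz": -0.015, "claw": 1},
  {"tx": 1.3, "ty": 5.2, "tz": 0, "wx": 0, "wy": 0, "wz": -0.015, "claw": 1},
  {"tx": 1.3, "ty": 5.2, "tz": 0, "wx": 0, "wy": 0, "wz": -0.015, "claw": 1},
  {"tx": 1.3, "ty": 5.2, "tz": 0, "wx": 0, "wy": 0, "wz": -0.015, "claw": 1},
  {"tx": 1.3, "ty": 5.2, "tz": 0, "wx": 0, "wy": 0, "wz": -0.015, "claw": 1},
  {"tx": 1.3, "ty": 5.2, "tz": 0, "wx": 0, "wy": 0, "wz": -0.015, "claw": 1},
])

```text
clock: 12.55
tcp_pos: [0.5613, 0.0092, 0.1661]
orientation: [-0.002, 0.01, 1.0, 0.0]
wrist_force: [0.0, -0.1, -1.2]
finger_gap: 0.0486
grip_force: 82.8
```

Request:
carry_out([
  {"tx": 1.3, "ty": 5.2, "tz": 0, "wx": 0, "wy": 0, "wz": -0.015, "claw": 1},
  {"tx": 1.2, "ty": 4, "tz": 0, "wx": 0, "wy": 0, "wz": -0.01, "claw": 1},
  {"tx": 0, "ty": 1.2, "tz": 0, "wx": 0, "wy": 0, "wz": 0, "claw": 1},
  {"tx": 0, "ty": 0, "tz": -4, "wx": 0, "wy": 0, "wz": 0, "claw": 1},
  {"tx": 0, "ty": 0, "tz": -3, "wx": 0, "wy": 0, "wz": 0, "claw": 1},
  {"tx": 0, "ty": 0, "tz": 0, "wx": 0, "wy": 0, "wz": 0, "claw": 1},
  {"tx": 0, "ty": 0, "tz": 0, "wx": 0, "wy": 0, "wz": 0, "claw": 1},
])

```text
clock: 13.42
tcp_pos: [0.5874, 0.1108, 0.0987]
orientation: [-0.0, 0.023, 1.0, -0.0]
wrist_force: [-0.1, -0.1, -1.1]
finger_gap: 0.049
grip_force: 82.9
```

```bash
python3 - <<'E'
from h import *
go(587.5,112,41,-.045)
c=grab('top'); cv2.imwrite('pics/t6.png',np.hstack([cv2.resize(c['image'][80:260,150:320],None,fx=2,fy=2),cv2.resize(grab('scene')['image'][200:360,180:340],(360,360))]))
np.savez('t6.npz',**c)
E
```

```text
t 13.4 tcp [587.4 110.8  98.7] psi -0.046 tilt 0.0002 -> delta cm [ 0.01  0.12 -5.77] wz 0.001
```

View pics/t6.png

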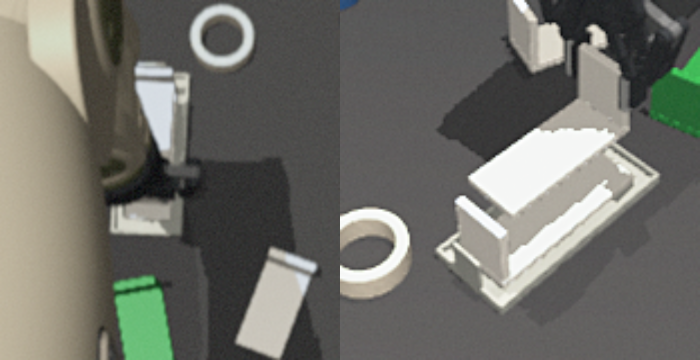

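```bash
python3 - <<'E'
from h import *
c=np.load('t6.npz');W=pts(c)
Q=W[95:190,195:262].reshape(-1,3)
a=np.array([np.cos(-.046),np.sin(-.046)])
for lo,hi in((.062,.0715),(.0735,.085)):
    q=Q[(Q[:,2]>lo)&(Q[:,2]<hi)];s=(q[:,:2]*1000-[650.4,109.2])@a;t=(q[:,:2]*1000-[650.4,109.2])@[-a[1],a[0]]
    print(lo,len(q),np.median(q[:,2]),np.histogram(s,np.arange(-70,100,6)),np.percentile(s,[1,50,98,99.5]),np.percentile(t,[2,98]))
E
```

```text
0.062 87 0.06732838913519479 (array([ 0,  0,  0,  0,  0,  0,  0,  0,  0,  0,  0,  2,  0,  0,  0,  0,  1,
        1,  0,  0,  0,  0,  8, 58, 17,  0,  0,  0]), array([-70, -64, -58, -52, -46, -40, -34, -28, -22, -16, -10,  -4,   2,
         8,  14,  20,  26,  32,  38,  44,  50,  56,  62,  68,  74,  80,
        86,  92,  98])) [ 0.42330325 71.12657854 76.44341013 76.94088241] [-27.26053667  12.05432351]
0.0735 428 0.07622575656125735 (array([ 9,  0,  0,  0,  0,  0,  0,  0,  7, 12, 17, 19, 25, 32, 31, 35, 36,
       43, 45, 47, 55, 15,  0,  0,  0,  0,  0,  0]), array([-70, -64, -58, -52, -46, -40, -34, -28, -22, -16, -10,  -4,   2,
         8,  14,  20,  26,  32,  38,  44,  50,  56,  62,  68,  74,  80,
        86,  92,  98])) [-67.50128517  29.95889246  57.32905402  57.97430585] [-27.29732758   6.58215223]
```

The free end is 8 mm short of the 150 upright and the sides are in line. I'll lower it.

Request:
carry_out([
  {"tx": 0, "ty": 0, "tz": -2, "wx": 0, "wy": 0, "wz": 0, "claw": 1},
  {"tx": 0, "ty": 0, "tz": -2, "wx": 0, "wy": 0, "wz": 0, "claw": 1},
  {"tx": 0, "ty": 0, "tz": -1.2, "wx": 0, "wy": 0, "wz": 0, "claw": 1},
  {"tx": 0, "ty": 0, "tz": -0.4, "wx": 0, "wy": 0, "wz": 0, "claw": 1},
  {"tx": 0, "ty": 0, "tz": 0, "wx": 0, "wy": 0, "wz": 0, "claw": 1},
  {"tx": 0, "ty": 0, "tz": 0, "wx": 0, "wy": 0, "wz": 0, "claw": 1},
])

```text
clock: 14.28
tcp_pos: [0.5881, 0.1113, 0.0432]
orientation: [0.001, 0.022, 1.0, 0.0]
wrist_force: [-0.6, 0.4, -0.1]
finger_gap: 0.0489
grip_force: 82.9
```

Request:
carry_out([
  {"tx": 0, "ty": 0, "tz": -0.2, "wx": 0, "wy": 0, "wz": 0, "claw": 1},
  {"tx": 0, "ty": 0, "tz": 0, "wx": 0, "wy": 0, "wz": 0, "claw": 1},
  {"tx": 0, "ty": 0, "tz": 0, "wx": 0, "wy": 0, "wz": 0, "claw": 1},
])

```text
clock: 14.65
tcp_pos: [0.588, 0.1114, 0.0411]
orientation: [0.001, 0.022, 1.0, 0.0]
wrist_force: [-0.7, -0.1, 4.9]
finger_gap: 0.0483
grip_force: 83.2
```

Contact (+4.9 N at the expected height). I'll release and rise.

Request:
carry_out([
  {"tx": 0, "ty": 0, "tz": 0, "wx": 0, "wy": 0, "wz": 0, "claw": 0.3},
  {"tx": 0, "ty": 0, "tz": 0, "wx": 0, "wy": 0, "wz": 0, "claw": -1},
  {"tx": 0, "ty": 0, "tz": 0, "wx": 0, "wy": 0, "wz": 0, "claw": -1},
  {"tx": 0, "ty": 0, "tz": 0, "wx": 0, "wy": 0, "wz": 0, "claw": -1},
  {"tx": 0, "ty": 0, "tz": 3, "wx": 0, "wy": 0, "wz": 0, "claw": -1},
  {"tx": 0, "ty": 0, "tz": 4, "wx": 0, "wy": 0, "wz": 0, "claw": -1},
  {"tx": 0, "ty": 0, "tz": 4, "wx": 0, "wy": 0, "wz": 0, "claw": -1},
  {"tx": 0, "ty": 0, "tz": 0, "wx": 0, "wy": 0, "wz": 0, "claw": -1},
])

```text
clock: 15.65
tcp_pos: [0.5899, 0.1115, 0.1541]
orientation: [0.003, 0.022, 1.0, 0.0]
wrist_force: [0.5, 0.2, -0.5]
finger_gap: 0.0854
grip_force: 0.0
```

```bash
python3 - <<'E'
from h import *
go(523.5,-40.4,102,2.752-np.pi)
E
```

```text
t 15.7 tcp [589.9 111.5 154.1] psi -0.045 tilt 0.0070 -> delta cm [ -6.64 -15.19  -5.21] wz -0.345
```

Request:
carry_out([
  {"tx": -1.6, "ty": -3.8, "tz": 0, "wx": 0, "wy": 0, "wz": -0.086, "claw": -1},
  {"tx": -1.6, "ty": -3.8, "tz": 0, "wx": 0, "wy": 0, "wz": -0.086, "claw": -1},
  {"tx": -1.6, "ty": -3.8, "tz": 0, "wx": 0, "wy": 0, "wz": -0.086, "claw": -1},
  {"tx": -1.7, "ty": -3.8, "tz": 0, "wx": 0, "wy": 0, "wz": -0.086, "claw": -1},
  {"tx": 0, "ty": 0, "tz": -3, "wx": 0, "wy": 0, "wz": 0, "claw": -1},
  {"tx": 0, "ty": 0, "tz": -2, "wx": 0, "wy": 0, "wz": 0, "claw": -1},
  {"tx": 0, "ty": 0, "tz": 0, "wx": 0, "wy": 0, "wz": 0, "claw": -1},
  {"tx": 0, "ty": 0, "tz": 0, "wx": 0, "wy": 0, "wz": 0, "claw": -1},
])

```text
clock: 16.65
tcp_pos: [0.5225, -0.0406, 0.1004]
orientation: [-0.0, 0.193, 0.981, 0.0]
wrist_force: [0.1, -0.1, -0.3]
finger_gap: 0.0851
grip_force: 0.0
```

```bash
python3 - <<'E'
from h import *
go(523.5,-40.4,28,2.752-np.pi)
E
```

```text
t 16.6 tcp [522.5 -40.6 100.4] psi -0.389 tilt 0.0002 -> delta cm [ 0.1   0.02 -7.24] wz -0.001
```

Request:
carry_out([
  {"tx": 0.1, "ty": 0, "tz": -3, "wx": 0, "wy": 0, "wz": 0, "claw": -1},
  {"tx": 0, "ty": 0, "tz": -3, "wx": 0, "wy": 0, "wz": 0, "claw": -1},
  {"tx": 0, "ty": 0, "tz": -1.2, "wx": 0, "wy": 0, "wz": 0, "claw": -1},
  {"tx": 0, "ty": 0, "tz": 0, "wx": 0, "wy": 0, "wz": 0, "claw": -1},
  {"tx": 0, "ty": 0, "tz": 0, "wx": 0, "wy": 0, "wz": 0, "claw": 1},
  {"tx": 0, "ty": 0, "tz": 0, "wx": 0, "wy": 0, "wz": 0, "claw": 1},
  {"tx": 0, "ty": 0, "tz": 0, "wx": 0, "wy": 0, "wz": 0, "claw": 1},
  {"tx": 0, "ty": 0, "tz": 0, "wx": 0, "wy": 0, "wz": 0, "claw": 1},
])

```text
clock: 17.65
tcp_pos: [0.525, -0.041, 0.0299]
orientation: [0.002, 0.193, 0.981, -0.0]
wrist_force: [0.3, 1.7, 6.1]
finger_gap: 0.0486
grip_force: 82.6
```

Request:
carry_out([
  {"tx": 0, "ty": 0, "tz": 2, "wx": 0, "wy": 0, "wz": 0, "claw": 1},
  {"tx": 0, "ty": 0, "tz": 4, "wx": 0, "wy": 0, "wz": 0, "claw": 1},
  {"tx": 0, "ty": 0, "tz": 5, "wx": 0, "wy": 0, "wz": 0, "claw": 1},
  {"tx": 0, "ty": 0, "tz": 3, "wx": 0, "wy": 0, "wz": 0, "claw": 1},
  {"tx": 0, "ty": 0, "tz": 0, "wx": 0, "wy": 0, "wz": 0, "claw": 1},
  {"tx": 0, "ty": 0, "tz": 0, "wx": 0, "wy": 0, "wz": 0, "claw": 1},
])

```text
clock: 18.4
tcp_pos: [0.5228, -0.0406, 0.1674]
orientation: [-0.001, 0.193, 0.981, 0.0]
wrist_force: [0.5, 0.3, -0.8]
finger_gap: 0.0486
grip_force: 82.5
```

```bash
python3 - <<'E'
from h import *
c=grab('top','t7.png');W=pts(c)
print('126 pose');o,h,l=pose(c,W,(190,120,262,215),126,.011)
Q=W[95:215,195:262].reshape(-1,3);q=Q[(Q[:,2]>.066)&(Q[:,2]<.085)]
print(cv2.minAreaRect((q[q[:,0]<.62][:,:2]*1000).astype(np.float32)),np.median(q[q[:,0]<.62],0),np.median(q[q[:,0]>.68],0))
go(0,0,0,0)
E
```

```text
126 pose
 len 126.2  top [586.7 111.8] sz [48.5  8.2]  foot sz [ 50.3 120.8] heading top -0.011 foot -0.063  origin [645.6 108.1]  yfoot -0.4
((587.182373046875, 111.86508178710938), (49.30542755126953, 8.274558067321777), 86.13072967529297) [0.58662945 0.1120453  0.07561546] [0.72173216 0.10709491 0.06818719]
t 18.4 tcp [522.4 -40.5 166.9] psi -0.389 tilt 0.0025 -> delta cm [-52.24   4.05 -16.69] wz 0.389
```

View pics/t7.png

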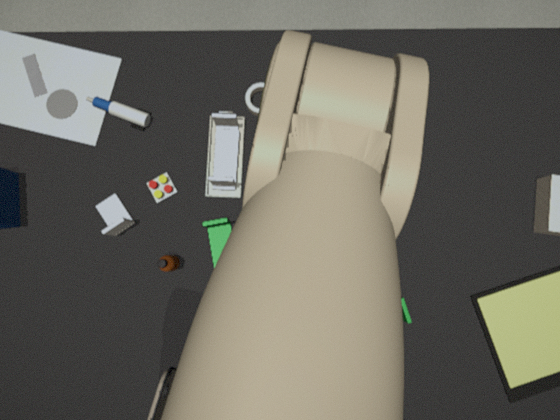

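The top view shows stand_126 nested at (226,157), its upright at the near end. I'll carry stand_102 over.

Request:
carry_out([
  {"tx": 1.5, "ty": 1.2, "tz": 0, "wx": 0, "wy": 0, "wz": 0.04, "claw": 1},
  {"tx": 3.5, "ty": 3.0, "tz": 0, "wx": 0, "wy": 0, "wz": 0.06, "claw": 1},
  {"tx": 3.5, "ty": 3.0, "tz": 0, "wx": 0, "wy": 0, "wz": 0.07, "claw": 1},
  {"tx": 3.5, "ty": 3.0, "tz": 0, "wx": 0, "wy": 0, "wz": 0.07, "claw": 1},
  {"tx": 3.5, "ty": 3.0, "tz": 0, "wx": 0, "wy": 0, "wz": 0.06, "claw": 1},
  {"tx": 1.9, "ty": 1.5, "tz": 0, "wx": 0, "wy": 0, "wz": 0.04, "claw": 1},
  {"tx": 0, "ty": 0, "tz": 0, "wx": 0, "wy": 0, "wz": 0, "claw": 1},
  {"tx": 0, "ty": 0, "tz": 0, "wx": 0, "wy": 0, "wz": 0, "claw": 1},
])

```text
clock: 19.45
tcp_pos: [0.6966, 0.1065, 0.1669]
orientation: [-0.001, 0.024, 1.0, -0.0]
wrist_force: [-0.6, -0.4, -1.0]
finger_gap: 0.0485
grip_force: 82.6
```

Request:
carry_out([
  {"tx": 0, "ty": 0, "tz": -3, "wx": 0, "wy": 0, "wz": 0, "claw": 1},
  {"tx": 0, "ty": 0, "tz": -2, "wx": 0, "wy": 0, "wz": 0, "claw": 1},
  {"tx": 0, "ty": 0, "tz": 0, "wx": 0, "wy": 0, "wz": 0, "claw": 1},
  {"tx": 0, "ty": 0, "tz": 0, "wx": 0, "wy": 0, "wz": 0, "claw": 1},
])

```text
clock: 19.95
tcp_pos: [0.6975, 0.1058, 0.1195]
orientation: [0.001, 0.025, 1.0, 0.0]
wrist_force: [0.1, -0.0, -0.2]
finger_gap: 0.0484
grip_force: 82.6
```

```bash
python3 - <<'E'
from h import *
go(697,106.5,49,-.05)
c=grab('top');s=grab('scene'); cv2.imwrite('pics/t8.png',np.hstack([cv2.resize(c['image'][80:260,150:320],None,fx=2,fy=2),cv2.resize(s['image'][200:360,180:340],(360,360))]))
W=pts(c);Q=W[95:215,195:262].reshape(-1,3);q=Q[(Q[:,2]>.085)&(Q[:,2]<.115)&(Q[:,0]<.69)]
a=np.array([np.cos(-.05),np.sin(-.05)]);s=(q[:,:2]*1000-[650,109])@a
print(len(q),np.median(q[:,2]),np.percentile(s,[1,2,5,50]),np.percentile((q[:,:2]*1000-[650,109])@[-a[1],a[0]],[2,98]))
E
```

```text
t 19.9 tcp [697.5 105.8 119.5] psi -0.050 tilt 0.0011 -> delta cm [-0.05  0.07 -7.05] wz -0.000
513 0.09738692211247324 [-50.5605344  -49.40364409 -46.77017915  -2.57465509] [-25.99593197  -2.15592829]
```

View pics/t8.png

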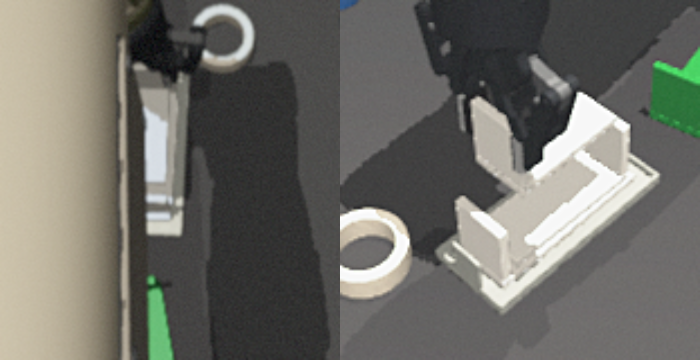

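The free end is 8 mm from the 126 upright and the sides are in line. I'll lower it.

Request:
carry_out([
  {"tx": 0, "ty": 0, "tz": -2, "wx": 0, "wy": 0, "wz": 0, "claw": 1},
  {"tx": 0, "ty": 0, "tz": -2.2, "wx": 0, "wy": 0, "wz": 0, "claw": 1},
  {"tx": 0, "ty": 0, "tz": -1.8, "wx": 0, "wy": 0, "wz": 0, "claw": 1},
  {"tx": 0, "ty": 0, "tz": -0.8, "wx": 0, "wy": 0, "wz": 0, "claw": 1},
  {"tx": 0, "ty": 0, "tz": 0, "wx": 0, "wy": 0, "wz": 0, "claw": 1},
  {"tx": 0, "ty": 0, "tz": 0, "wx": 0, "wy": 0, "wz": 0, "claw": 1},
])

```text
clock: 20.8
tcp_pos: [0.698, 0.1063, 0.0512]
orientation: [0.001, 0.024, 1.0, 0.0]
wrist_force: [0.3, 0.2, -0.8]
finger_gap: 0.0488
grip_force: 83.0
```

Request:
carry_out([
  {"tx": 0, "ty": 0, "tz": -0.1, "wx": 0, "wy": 0, "wz": 0, "claw": 1},
  {"tx": 0, "ty": 0, "tz": 0, "wx": 0, "wy": 0, "wz": 0, "claw": 1},
  {"tx": 0, "ty": 0, "tz": 0, "wx": 0, "wy": 0, "wz": 0, "claw": 1},
])

```text
clock: 21.18
tcp_pos: [0.6975, 0.1063, 0.0495]
orientation: [0.0, 0.024, 1.0, 0.0]
wrist_force: [0.0, 0.0, -0.1]
finger_gap: 0.0487
grip_force: 82.9
```

Request:
carry_out([
  {"tx": 0, "ty": 0, "tz": -0.1, "wx": 0, "wy": 0, "wz": 0, "claw": 1},
  {"tx": 0, "ty": 0, "tz": 0, "wx": 0, "wy": 0, "wz": 0, "claw": 1},
  {"tx": 0, "ty": 0, "tz": 0, "wx": 0, "wy": 0, "wz": 0, "claw": 1},
])

```text
clock: 21.55
tcp_pos: [0.6976, 0.1063, 0.0489]
orientation: [0.0, 0.024, 1.0, 0.0]
wrist_force: [-1.2, 0.1, 4.6]
finger_gap: 0.0488
grip_force: 83.2
```

Request:
carry_out([
  {"tx": 0, "ty": 0, "tz": 0, "wx": 0, "wy": 0, "wz": 0, "claw": 0.3},
  {"tx": 0, "ty": 0, "tz": 0, "wx": 0, "wy": 0, "wz": 0, "claw": -1},
  {"tx": 0, "ty": 0, "tz": 0, "wx": 0, "wy": 0, "wz": 0, "claw": -1},
  {"tx": 0, "ty": 0, "tz": 0, "wx": 0, "wy": 0, "wz": 0, "claw": -1},
  {"tx": 0, "ty": 0, "tz": 3, "wx": 0, "wy": 0, "wz": 0, "claw": -1},
  {"tx": 0, "ty": 0, "tz": 5, "wx": 0, "wy": 0, "wz": 0, "claw": -1},
  {"tx": 0, "ty": 0, "tz": 4, "wx": 0, "wy": 0, "wz": 0, "claw": -1},
  {"tx": 0, "ty": 0, "tz": 0, "wx": 0, "wy": 0, "wz": 0, "claw": -1},
])

```text
clock: 22.55
tcp_pos: [0.6999, 0.1064, 0.1731]
orientation: [0.004, 0.024, 1.0, 0.0]
wrist_force: [0.6, -0.0, 0.3]
finger_gap: 0.0853
grip_force: 0.0
```

```bash
python3 - <<'E'
from h import *
go(495.7,329,102,.593)
E
```

```text
t 22.6 tcp [699.9 106.4 173.1] psi -0.049 tilt 0.0081 -> delta cm [-20.42  22.26  -7.11] wz 0.642
```

Request:
carry_out([
  {"tx": -3.4, "ty": 3.7, "tz": 0, "wx": 0, "wy": 0, "wz": 0.107, "claw": -1},
  {"tx": -3.4, "ty": 3.7, "tz": 0, "wx": 0, "wy": 0, "wz": 0.107, "claw": -1},
  {"tx": -3.4, "ty": 3.7, "tz": 0, "wx": 0, "wy": 0, "wz": 0.107, "claw": -1},
  {"tx": -3.4, "ty": 3.7, "tz": 0, "wx": 0, "wy": 0, "wz": 0.107, "claw": -1},
  {"tx": -3.4, "ty": 3.7, "tz": 0, "wx": 0, "wy": 0, "wz": 0.107, "claw": -1},
  {"tx": -3.3, "ty": 3.7, "tz": -3, "wx": 0, "wy": 0, "wz": 0.107, "claw": -1},
  {"tx": 0, "ty": 0, "tz": -4, "wx": 0, "wy": 0, "wz": 0, "claw": -1},
  {"tx": 0, "ty": 0, "tz": 0, "wx": 0, "wy": 0, "wz": 0, "claw": -1},
])

```text
clock: 23.55
tcp_pos: [0.4907, 0.3273, 0.0944]
orientation: [-0.004, -0.293, 0.956, -0.001]
wrist_force: [-0.5, -0.5, -0.3]
finger_gap: 0.0856
grip_force: 0.0
```

Request:
carry_out([
  {"tx": 0, "ty": 0, "tz": 0, "wx": 0, "wy": 0, "wz": 0, "claw": -1},
])

```text
clock: 23.68
tcp_pos: [0.4949, 0.3281, 0.0988]
orientation: [0.0, -0.292, 0.956, 0.0]
wrist_force: [0.4, -0.4, -0.0]
finger_gap: 0.0853
grip_force: 0.0
```

```bash
python3 - <<'E'
from h import *
go(495.7,329,28,.593)
c=grab('top','t9.png');W=pts(c)
print('102 pose');pose(c,W,(190,100,262,185),102,.019)
Q=W[95:215,195:262].reshape(-1,3);q=Q[(Q[:,2]>.062)&(Q[:,2]<.095)]
for lo,hi in((.56,.62),(.67,.71),(.71,.74)):
    p=q[(q[:,0]>lo)&(q[:,0]<hi)];print(cv2.minAreaRect((p[:,:2]*1000).astype(np.float32)),np.median(p,0))
E
```

```text
t 23.7 tcp [494.9 328.1  98.8] psi 0.592 tilt 0.0000 -> delta cm [ 0.08  0.09 -7.08] wz 0.001
102 pose
 len 99.1  top [696. 106.] sz [50.9  9.3]  foot sz [ 50.4 101.8] heading top 3.089 foot 3.104  origin [649.  107.8]  yfoot -0.4
((587.3143920898438, 111.52281951904297), (49.86444854736328, 8.77462100982666), 86.34007263183594) [0.58645492 0.11117812 0.07493075]
((696.3245849609375, 106.69133758544922), (50.32741928100586, 8.923396110534668), 86.9065933227539) [0.69418864 0.10669754 0.08226713]
((722.4551391601562, 106.40621948242188), (48.23932647705078, 9.273751258850098), 87.17198944091797) [0.72165083 0.10508702 0.06752072]
```

Stand_102 is nested correctly by measurement: its upright is at x 696, against 697 planned. I'll grasp stand_78.

Request:
carry_out([
  {"tx": 0.1, "ty": 0.1, "tz": -3, "wx": 0, "wy": 0, "wz": 0, "claw": -1},
  {"tx": 0, "ty": 0, "tz": -3, "wx": 0, "wy": 0, "wz": 0, "claw": -1},
  {"tx": 0, "ty": 0, "tz": -1, "wx": 0, "wy": 0, "wz": 0, "claw": -1},
  {"tx": 0, "ty": 0, "tz": 0, "wx": 0, "wy": 0, "wz": 0, "claw": -1},
  {"tx": 0, "ty": 0, "tz": 0, "wx": 0, "wy": 0, "wz": 0, "claw": 1},
  {"tx": 0, "ty": 0, "tz": 0, "wx": 0, "wy": 0, "wz": 0, "claw": 1},
  {"tx": 0, "ty": 0, "tz": 0, "wx": 0, "wy": 0, "wz": 0, "claw": 1},
  {"tx": 0, "ty": 0, "tz": 0, "wx": 0, "wy": 0, "wz": 0, "claw": 1},
])

```text
clock: 24.72
tcp_pos: [0.4965, 0.3298, 0.03]
orientation: [0.001, -0.292, 0.956, 0.0]
wrist_force: [0.1, -1.6, 7.4]
finger_gap: 0.0485
grip_force: 83.0
```

Request:
carry_out([
  {"tx": 0, "ty": 0, "tz": 2, "wx": 0, "wy": 0, "wz": 0, "claw": 1},
  {"tx": 0, "ty": 0, "tz": 4, "wx": 0, "wy": 0, "wz": 0, "claw": 1},
  {"tx": 0, "ty": 0, "tz": 5, "wx": 0, "wy": 0, "wz": 0, "claw": 1},
  {"tx": 0, "ty": 0, "tz": 4, "wx": 0, "wy": 0, "wz": 0, "claw": 1},
  {"tx": 0, "ty": 0, "tz": 0, "wx": 0, "wy": 0, "wz": 0, "claw": 1},
  {"tx": 0, "ty": 0, "tz": 0, "wx": 0, "wy": 0, "wz": 0, "claw": 1},
])

```text
clock: 25.48
tcp_pos: [0.495, 0.3292, 0.1778]
orientation: [-0.0, -0.292, 0.956, 0.0]
wrist_force: [-1.6, -0.4, -1.4]
finger_gap: 0.0485
grip_force: 82.6
```

```bash
python3 - <<'E'
from h import *
go(610.3,110.8,130,-.05)
E
```

```text
t 25.5 tcp [495.  329.2 177.8] psi 0.593 tilt 0.0007 -> delta cm [ 11.53 -21.84  -4.78] wz -0.643
```

Request:
carry_out([
  {"tx": 1.0, "ty": -1.8, "tz": 0, "wx": 0, "wy": 0, "wz": -0.06, "claw": 1},
  {"tx": 2.1, "ty": -4.0, "tz": 0, "wx": 0, "wy": 0, "wz": -0.12, "claw": 1},
  {"tx": 2.2, "ty": -4.3, "tz": 0, "wx": 0, "wy": 0, "wz": -0.13, "claw": 1},
  {"tx": 2.2, "ty": -4.3, "tz": 0, "wx": 0, "wy": 0, "wz": -0.13, "claw": 1},
  {"tx": 2.2, "ty": -4.3, "tz": 0, "wx": 0, "wy": 0, "wz": -0.12, "claw": 1},
  {"tx": 1.8, "ty": -3.1, "tz": 0, "wx": 0, "wy": 0, "wz": -0.083, "claw": 1},
  {"tx": 0, "ty": 0, "tz": 0, "wx": 0, "wy": 0, "wz": 0, "claw": 1},
  {"tx": 0, "ty": 0, "tz": 0, "wx": 0, "wy": 0, "wz": 0, "claw": 1},
])

```text
clock: 26.48
tcp_pos: [0.6096, 0.1106, 0.177]
orientation: [-0.001, 0.026, 1.0, 0.0]
wrist_force: [0.0, 0.2, -0.8]
finger_gap: 0.0487
grip_force: 82.7
```

Request:
carry_out([
  {"tx": 0, "ty": 0, "tz": -2.5, "wx": 0, "wy": 0, "wz": 0, "claw": 1},
  {"tx": 0, "ty": 0, "tz": -2, "wx": 0, "wy": 0, "wz": 0, "claw": 1},
  {"tx": 0, "ty": 0, "tz": 0, "wx": 0, "wy": 0, "wz": 0, "claw": 1},
  {"tx": 0, "ty": 0, "tz": 0, "wx": 0, "wy": 0, "wz": 0, "claw": 1},
])

```text
clock: 26.98
tcp_pos: [0.6103, 0.112, 0.1339]
orientation: [0.0, 0.024, 1.0, 0.0]
wrist_force: [-0.1, 0.4, -0.4]
finger_gap: 0.0486
grip_force: 82.7
```

```bash
python3 - <<'E'
from h import *
go(610.3,110.8,57,-.05)
c=grab('top');s=grab('scene'); cv2.imwrite('pics/t10.png',np.hstack([cv2.resize(c['image'][80:260,150:320],None,fx=2,fy=2),cv2.resize(s['image'][200:360,180:340],(360,360))]))
W=pts(c);Q=W[95:215,195:262].reshape(-1,3);q=Q[(Q[:,2]>.097)&(Q[:,2]<.13)&(Q[:,0]>.62)]
a=np.array([np.cos(-.05),np.sin(-.05)]);s=(q[:,:2]*1000-[645.3,109])@a
print(len(q),np.median(q[:,2]),np.percentile(s,[50,95,98,99]),np.percentile((q[:,:2]*1000-[645.3,109])@[-a[1],a[0]],[2,98]))
E
```

```text
t 27.0 tcp [610.3 112.  133.9] psi -0.049 tilt 0.0004 -> delta cm [-0.   -0.12 -7.69] wz -0.001
81 0.1112476315802019 [27.20166539 36.77534003 36.98751291 37.20264291] [-23.74082873  -8.71819565]
```

View pics/t10.png

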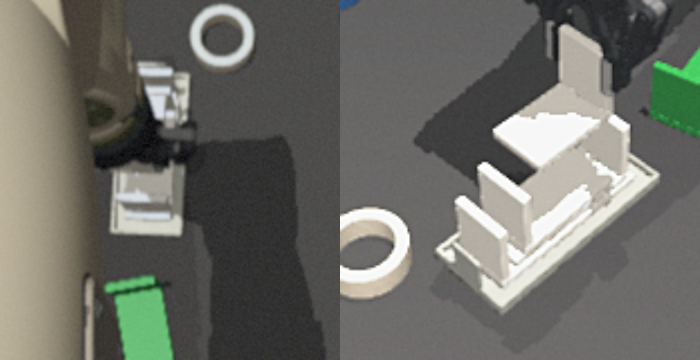

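The free end is about 9 mm clear of the 102 upright and the stand is in line. I'll lower it.

Request:
carry_out([
  {"tx": 0.1, "ty": -0.1, "tz": -2, "wx": 0, "wy": 0, "wz": 0, "claw": 1},
  {"tx": 0, "ty": 0, "tz": -2.4, "wx": 0, "wy": 0, "wz": 0, "claw": 1},
  {"tx": 0, "ty": 0, "tz": -2, "wx": 0, "wy": 0, "wz": 0, "claw": 1},
  {"tx": 0, "ty": 0, "tz": -1, "wx": 0, "wy": 0, "wz": 0, "claw": 1},
  {"tx": 0, "ty": 0, "tz": 0, "wx": 0, "wy": 0, "wz": 0, "claw": 1},
  {"tx": 0, "ty": 0, "tz": 0, "wx": 0, "wy": 0, "wz": 0, "claw": 1},
])

```text
clock: 27.82
tcp_pos: [0.6122, 0.1104, 0.0604]
orientation: [0.001, 0.025, 1.0, 0.0]
wrist_force: [-0.0, 0.4, -1.0]
finger_gap: 0.0484
grip_force: 82.7
```

Request:
carry_out([
  {"tx": 0, "ty": 0, "tz": -0.1, "wx": 0, "wy": 0, "wz": 0, "claw": 1},
  {"tx": 0, "ty": 0, "tz": 0, "wx": 0, "wy": 0, "wz": 0, "claw": 1},
  {"tx": 0, "ty": 0, "tz": 0, "wx": 0, "wy": 0, "wz": 0, "claw": 1},
])

```text
clock: 28.2
tcp_pos: [0.6115, 0.1103, 0.0586]
orientation: [0.0, 0.025, 1.0, 0.0]
wrist_force: [-0.1, 0.0, -1.5]
finger_gap: 0.0487
grip_force: 82.7
```

Request:
carry_out([
  {"tx": 0, "ty": 0, "tz": -0.15, "wx": 0, "wy": 0, "wz": 0, "claw": 1},
  {"tx": 0, "ty": 0, "tz": 0, "wx": 0, "wy": 0, "wz": 0, "claw": 1},
  {"tx": 0, "ty": 0, "tz": 0, "wx": 0, "wy": 0, "wz": 0, "claw": 1},
])

```text
clock: 28.58
tcp_pos: [0.6115, 0.1103, 0.0571]
orientation: [0.0, 0.025, 1.0, 0.0]
wrist_force: [-0.9, 0.1, 2.1]
finger_gap: 0.0486
grip_force: 82.9
```

Contact. I'll release, go up and check.

Request:
carry_out([
  {"tx": 0, "ty": 0, "tz": 0, "wx": 0, "wy": 0, "wz": 0, "claw": 0.3},
  {"tx": 0, "ty": 0, "tz": 0, "wx": 0, "wy": 0, "wz": 0, "claw": -1},
  {"tx": 0, "ty": 0, "tz": 0, "wx": 0, "wy": 0, "wz": 0, "claw": -1},
  {"tx": 0, "ty": 0, "tz": 0, "wx": 0, "wy": 0, "wz": 0, "claw": -1},
  {"tx": 0, "ty": 0, "tz": 3, "wx": 0, "wy": 0, "wz": 0, "claw": -1},
  {"tx": 0, "ty": 0, "tz": 5, "wx": 0, "wy": 0, "wz": 0, "claw": -1},
  {"tx": 0, "ty": 0, "tz": 4, "wx": 0, "wy": 0, "wz": 0, "claw": -1},
  {"tx": 0, "ty": 0, "tz": 0, "wx": 0, "wy": 0, "wz": 0, "claw": -1},
])

```text
clock: 29.58
tcp_pos: [0.6139, 0.1105, 0.1811]
orientation: [0.004, 0.025, 1.0, 0.0]
wrist_force: [-0.2, -0.3, 0.6]
finger_gap: 0.0853
grip_force: 0.0
```

Request:
carry_out([
  {"tx": 0, "ty": -4, "tz": 2, "wx": 0, "wy": 0, "wz": 0, "claw": -1},
  {"tx": 0, "ty": -5, "tz": 0, "wx": 0, "wy": 0, "wz": 0, "claw": -1},
  {"tx": 0, "ty": -5, "tz": 0, "wx": 0, "wy": 0, "wz": 0, "claw": -1},
  {"tx": 0, "ty": -5, "tz": 0, "wx": 0, "wy": 0, "wz": 0, "claw": -1},
  {"tx": 0, "ty": -5, "tz": 0, "wx": 0, "wy": 0, "wz": 0, "claw": -1},
  {"tx": 0, "ty": -3, "tz": 0, "wx": 0, "wy": 0, "wz": 0, "claw": -1},
  {"tx": 0, "ty": 0, "tz": 0, "wx": 0, "wy": 0, "wz": 0, "claw": -1},
  {"tx": 0, "ty": 0, "tz": 0, "wx": 0, "wy": 0, "wz": 0, "claw": -1},
])

```text
clock: 30.58
tcp_pos: [0.6109, -0.1591, 0.1959]
orientation: [-0.001, 0.025, 1.0, 0.001]
wrist_force: [0.3, 0.5, 0.9]
finger_gap: 0.0855
grip_force: 0.0
```

```bash
python3 - <<'E'
from h import *
c=grab('top');s=grab('scene'); cv2.imwrite('pics/t11.png',np.hstack([cv2.resize(c['image'][80:260,150:320],None,fx=2,fy=2),cv2.resize(s['image'][200:360,180:340],(360,360))]))
W=pts(c);pose(c,W,(190,125,262,185),78,.027)
Q=W[95:215,195:262].reshape(-1,3);q=Q[(Q[:,2]>.06)&(Q[:,2]<.1)]
for lo,hi in((.56,.6),(.6,.64),(.67,.71),(.71,.74)):
    p=q[(q[:,0]>lo)&(q[:,0]<hi)];print(cv2.minAreaRect((p[:,:2]*1000).astype(np.float32)),np.percentile(p[:,2],90))
E
```

```text
len 77.7  top [610.8 109.8] sz [47.8 10.1]  foot sz [50.3 69.4] heading top -0.011 foot -0.057  origin [645.7 107.8]  yfoot 0.5
((587.4403076171875, 111.63552856445312), (50.03925323486328, 8.83665943145752), 86.65548706054688) 0.0774399463983134
((610.7966918945312, 110.275390625), (49.79222869873047, 8.760553359985352), 87.4167251586914) 0.09309591148583676
((696.8457641601562, 106.87692260742188), (50.703125, 9.7328462600708), 88.13367462158203) 0.08525590402488957
((722.1455078125, 106.67078399658203), (48.76917266845703, 9.392945289611816), 88.09432220458984) 0.06943949654205823
```

View pics/t11.png

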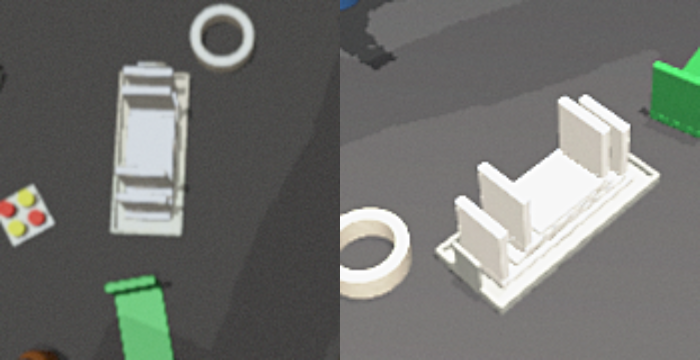

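All four stands are nested: the uprights are at x = 722, 697, 611 and 587 mm, all parallel, with tops stepping up by 8 mm. The gripper is clear, so I'm handing in.

```bash
python3 -c "
from workcell import env
print(env.hand_in())"
```

```text
the job is handed in; nothing more can be done
None
```

The four stands are nested in the tray in order of length, alternating end for end and released, and the job is handed in; the hand-in gave no verdict, but by my last measurements they're in line and about 1 mm from plan.

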